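# Find the case that rattles and hold it out over the tray

## Robot

A 7-joint arm with a two-finger parallel gripper is mounted at the origin on a cart in front of the work surface, level with it; the furniture and walls round the work are solid. World frame = base frame: x ahead of the robot, y to its left, z up, the work surface at z = 0. Lengths are in m, angles in degrees, forces in N, time in s.
With the tool pointing down it reaches from about 0.425 to 0.95 m from the base axis. Payload 4.7 kg.
Tool frame: the origin (TCP) lies midway between the tips of the shut fingers; the grasp point (between the pads) lies 19 mm behind it; z points along the fingers, x is the direction in which the jaws open and shut, and the axes are right-handed (so a half turn about z gives the same grasp; the last joint's range is limited). The gripper opens to 85 mm and grips with 20 to 120 N. Pads are 22 mm wide; open, the fingers measure 114 mm over their backs; the gripper's body (76 mm by 85 mm) begins 54 mm behind the grasp point. The pads swing forward as they close: fully open they stand 13 mm farther back than shut.
Start: joints at [-73.333, 26.849, -2.785, 87.806, 1.381, 65.374, -4.715], TCP at [0.212, 0.641, 0.231] pointing down, gripper open.
Joint ranges: [-148.3, 148.3], [-19.14, 114.17], [-79.39, 73.82], [5.75, 140.21], [-59.74, 239.74], [12.07, 113.84], [-152.46, 152.46]. Speed limits (degrees/s): [147.25, 147.25, 180, 180, 180, 180, 180].

## Interface

Orientations are given as a 3x3 rotation matrix whose columns are the frame's x, y, z axes.
In Python, from cell import sensors, get_image, manip gives the robot as it stands. The module is installed in compiled form; this text tells all that it offers.
- The arm moves only by the tool play_rows, never from a script. Its argument "series" is a list of rows, each an object of numbers: "claw": the opening, from -1 (shut) to 1 (fully open); "x", "y", "z": the shift along the tool's x, y, z in mm; "twist": the turn about the tool's z in rad. In form: [{"claw": .., "x": .., "y": .., "z": .., "twist": ..}, ...]. A call has 1 to 5 rows; each row is the pose to reach, as a shift and turn from the pose commanded when the call began, along the tool's axes at that moment; what a row does not reach only later rows make up. A row lasts 1/10 s, in which the tool goes at most 50 mm and 8.59 degrees, less where a joint would pass 70% of its speed; a pose out of reach is approached as far as the arm can. A call with a gripper value outside its range is refused whole. The fingers move at their own pace and stop on an object; the grip force is fixed at half the most. Time passes only in rows, so rows that repeat a pose let the fingers close. It gives the time, the measured TCP pose, the force and the opening at its end, in the units of the state.
- sensors.state(): the state, without advancing time (a new reading comes with each control period).
- get_image(name): name is "scene" or "top" or "wrist"; returns a dict with "frame" (384x512x3 uint8, blue, green, red), "K" (3x3 intrinsics, pixels), "R" (3x3) and "t" (3): a world point X has camera coordinates R X + t; the wrist camera has in their place "hand_eye" (4x4, takes a point from camera to tool coordinates, whose origin is the TCP and whose axes are the tool frame's). Camera axes: x right, y down, z forward; pixel columns grow to the right and rows downward; lengths in m; the calibration is good to about 2 mm. A picture is of the moment at which its call begins: read the wrist's pose just before it. There is no depth.
- manip.hand_in(): hands the job in, once; it reports no verdict.
The state is a dict: "clock": time; "joints": joint angles; "joint_velocities": joint speeds; "tau": joint torques, N m; "ee_pos": TCP position; "tool_rot": TCP orientation; "contact_force": force on the tool from outside, world axes, zero at the start; "ft_torque": the same for the moment, N m; "width": finger opening in m.
Only numpy, scipy, OpenCV 4.12 (cv2) and the standard library are available. Lean on these libraries where they do the work, as an engineer would, in place of code of your own. Each camera call takes 0.05 s, during which the arm holds its last target. There are 200 camera calls.

## Task

Each of the three closed tin cases in the rack holds an iron pickling ball; in two the ball is bedded tight and silent, in one it has come out of its packing and rolls about. Lift and shake the cases to find the one that rattles, and see that the silent ones lie flat in rack places again (any of the three, let go), with the jar, the printed tin, the garlic and the tray left where they are. Finish while holding the rattling case in the gripper, level and still, in the air over the middle of the empty white tray and well clear of its rim, where the cook will open it and repack it; do not put it down or let go.

Things in the scene. Friction and masses are not known exactly. Their poses are not given: they have to be found in the camera images.
- case_a_mid (a point): Closed plain tinplate case, one of three exactly alike; any may be the one that rattles. Oblong box lying flat: 170 (x) by 56 (y) by 46 mm high, 250 to 460 g; lid shut by clasps on one long side, it stays on. Point: its centre, 23 mm above its underside; x along its length, z up. Grip it at mid-length from above, across the 56 mm width.
- case_b_mid (a point): Closed plain tinplate case, one of three exactly alike; any may be the one that rattles. Oblong box lying flat: 170 (x) by 56 (y) by 46 mm high, 250 to 460 g; lid shut by clasps on one long side, it stays on. Point: its centre, 23 mm above its underside; x along its length, z up. Grip it at mid-length from above, across the 56 mm width.
- case_c_mid (a point): Closed plain tinplate case, one of three exactly alike; any may be the one that rattles. Oblong box lying flat: 170 (x) by 56 (y) by 46 mm high, 250 to 460 g; lid shut by clasps on one long side, it stays on. Point: its centre, 23 mm above its underside; x along its length, z up. Grip it at mid-length from above, across the 56 mm width.
- case_rack: Fixed low sheet-metal rack: plate 200 (x) by 310 (y) by 4 mm, three places side by side along its y axis, 110 mm apart; a case lies on the plate with its length along the rack's x, between four pairs of corner tabs 20 mm high over the table that lean outward: 3 mm free on each side at the plate, 7 mm at their tops. The long sides are open at mid-length. Origin: centre of its underside.
- place_1 (a point): Centre of the rack place at the rack's -y end, on the plate, where the middle of a case's underside lies. In the rattling case an iron ball 36 mm across, 150 to 200 g, rolls freely to and fro, 126 mm along the case's length; rocking or shaking the case lengthwise sends it from end to end and so shifts the weight at the wrist by up to 63 mm either way.
- place_2 (a point): Centre of the rack's middle place, on the plate. In the two silent cases the same weight is bedded fast over the whole inside, its centre at the case's middle.
- place_3 (a point): Centre of the rack place at the rack's +y end, on the plate.
- tray_mid (a point): Empty open white food tray, 100 (x) by 135 (y) by 45 mm high, loose on the table. This point is the middle of the tray, half-way up (22.5 mm above the table).
- chilli_jar: Bystander: glass jar with a red lid, 59 mm across, 86 mm high, loose. Origin: centre of its underside.
- fish_sauce_tin: Bystander: printed food tin, 57 mm across, 72 mm high, loose; not one of the three cases. Origin: centre of its underside.
- garlic_a: Bystander: garlic bulb, about 49 mm across, 51 mm high, loose. Origin: middle of its underside.
- garlic_b: Bystander: garlic bulb, about 59 mm across, 58 mm high, loose. Origin: middle of its underside.
Things that resemble listed ones, but are neither listed nor needed, are in the scene too. Leave any blue look-alike of the part that bears case_c_mid alone.

How it is judged:
By the outcome, as a careful person would: the job done as asked, in the order asked, and still so for the second after the job is handed in, while the arm keeps its last pose, push and grip.
It also fails if it takes over 58 s, if anything falls off the work surface, if the arm or the gripper's body presses on something with over 40 N, if the wrist force passes 120 N, or if a joint passes its speed limit or range.

## Working session

There is one attempt and no reset: what is moved stays moved. The work goes in short steps, Python scripts to look and compute and a tool call to move; the robot and the scene stay as the last step left them, time stands still between calls to the robot, and variables do not carry over. Pictures are saved under pics/ and viewed, about 8 in all and at most 12, crops included, and the job is handed in when it is done.

Besides the shell and the picture viewer there is one more tool, called after "Request:" as name(argument=value, ...) on one line, values as JSON. play_rows: Moves the arm, as the interface text tells. Its arguments: {"type":"object","properties":{"series":{"type":"array","items":{"type":"object","properties":{"claw":{"type":"number"},"x":{"type":"number"},"y":{"type":"number"},"z":{"type":"number"},"twist":{"type":"number"}}}}},"required":["series"]}

```bash
mkdir -p pics; cat > h.py <<'E'
import numpy as np,cv2
from cell import sensors,get_image,manip
np.set_printoptions(precision=4,suppress=True)
def ray(im,u,v,z):
    K,R,t=[np.array(im[k]) for k in "KRt"]
    C=-R.T@t; d=R.T@np.linalg.inv(K)@np.array([u,v,1.]); return C+d*(z-C[2])/d[2]
def proj(im,X):
    K,R,t=[np.array(im[k]) for k in "KRt"]; p=K@(R@np.array(X)+t); return p[:2]/p[2]
E
python3 - <<'E'
from h import *
import pickle
s=sensors.state();print(s)
for n in("scene","top"):
    im=get_image(n);pickle.dump(im,open(n+".pkl","wb"));cv2.imwrite(f"pics/{n}0.png",cv2.resize(im["frame"],(800,600),interpolation=cv2.INTER_CUBIC))
    print(n,-np.array(im["R"]).T@im["t"])
E
```

```text
{'clock': 0.0, 'joints': array([-73.3343,  26.8986,  -2.7839,  87.875 ,   1.3805,  65.3752,
        -4.7159]), 'joint_velocities': array([ 0.055 , -0.0364,  0.0609,  0.0105, -0.0033,  0.1243, -0.092 ]), 'tau': array([  0.    , -51.0299,  -0.0465, -23.7711,   0.0107,   0.0074,
         0.    ]), 'ee_pos': array([0.212 , 0.6402, 0.2302]), 'tool_rot': array([[ 0.3143,  0.9493, -0.0006],
       [ 0.9493, -0.3143, -0.0019],
       [-0.002 ,  0.0001, -1.    ]]), 'contact_force': array([-0.7302, -0.2721, -0.3723]), 'ft_torque': array([ 0.0883, -0.0011, -0.0269]), 'width': 0.08567819782100229}
scene [-0.4751  0.0574  1.2541]
top [0.3699 0.14   1.1998]
```

View pics/top0.png

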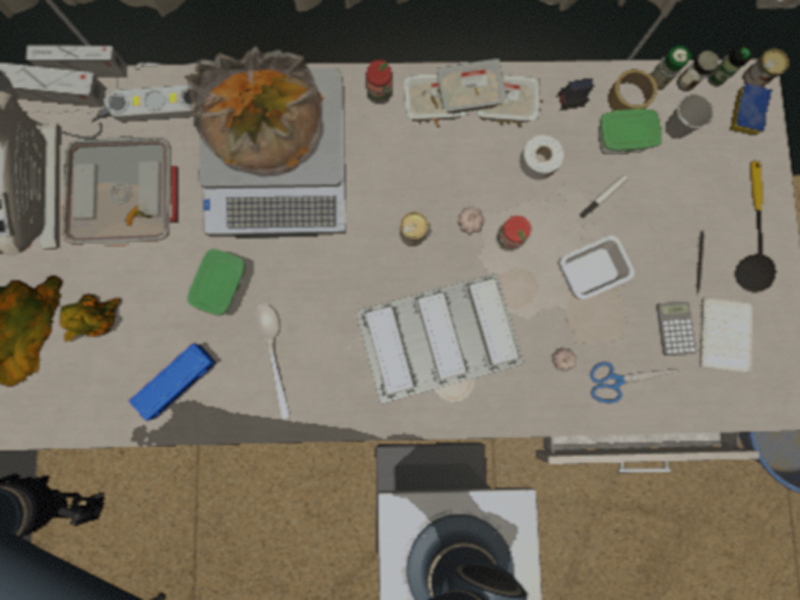

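View pics/scene0.png

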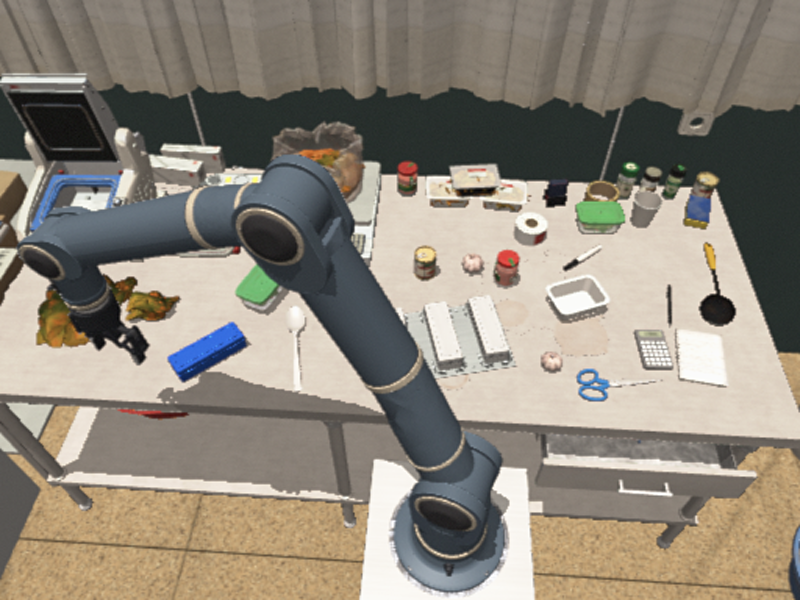

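The top view shows the rack at about (440,337) with cases at (389,350), (441,336) and (494,323), all in 800x600 pixels. The tray is at (597,267), the jar (516,232), the printed tin (414,227), and the garlic (471,220) and (565,358). The blue look-alike is far left.

```bash
python3 - <<'E'
import pickle,cv2
im=pickle.load(open("top.pkl","rb"))
c=im["frame"][165:265,220:420]
cv2.imwrite("pics/crop.png",cv2.resize(c,None,fx=4,fy=4,interpolation=cv2.INTER_CUBIC))
E
```

```text
(no output)
```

View pics/crop.png

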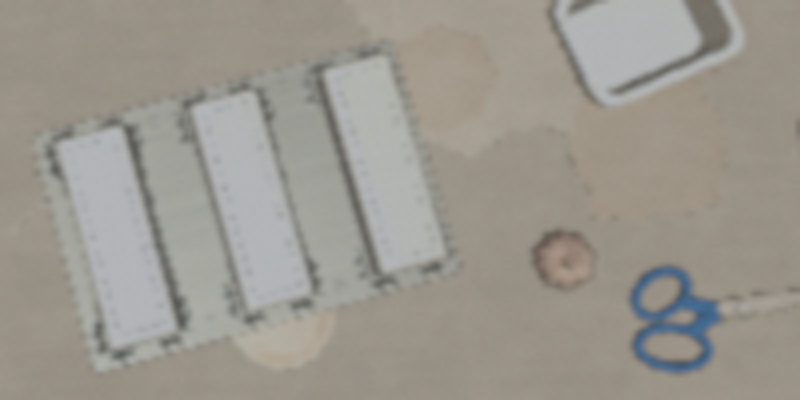

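```bash
python3 - <<'E'
from h import *
import pickle
im=pickle.load(open("top.pkl","rb"))
f=lambda p:((p[0]+.5)/4-.5+220,(p[1]+.5)/4-.5+165)
def q(n,P,z,g=f):
    X=np.array([ray(im,*g(p),z)[:2] for p in P]); e=np.roll(X,-1,0)-X
    lx=(e[1] if 1 else 0); d=X[0]+X[1]-X[2]-X[3]
    print(n,X.mean(0),"edges",np.linalg.norm(e,axis=1),"ang",np.degrees(np.arctan2(d[1],d[0])),X.tolist() if n=="rack" else "")
q("L",[(55,145),(123,127),(180,330),(110,348)],.05)
q("M",[(192,105),(260,90),(313,290),(245,308)],.05)
q("R",[(322,68),(390,53),(445,258),(378,277)],.05)
q("rack",[(37,133),(395,40),(462,266),(98,371)],.004)
g=lambda p:((p[0]+.5)/1.5625-.5,(p[1]+.5)/1.5625-.5)
q("tray",[(560,264),(624,237),(634,267),(574,298)],.045,g)
for n,p,z in(("jar",(516,230),.086),("tin",(414,225),.072),("ga",(471,220),.05),("gb",(565,358),.05)):print(n,ray(im,*g(p),z))
E
```

```text
L [0.4348 0.1326] edges [0.0556 0.1648 0.056  0.164 ] ang 14.293726615761521 
M [0.4634 0.0254] edges [0.0556 0.1627 0.0551 0.1646] ang 12.845557762110525 
R [ 0.4884 -0.0794] edges [0.0561 0.1678 0.0551 0.1706] ang 12.380612064877885 
rack [0.4642 0.0237] edges [0.3074 0.1937 0.3079 0.1991] ang 13.586130772626328 [[0.5235882841012388, 0.19612856371450296], [0.595739589401184, -0.10265344830343215], [0.40751605913075095, -0.14836802066577645], [0.33002626148624165, 0.1495773098379157]]
tray [ 0.5983 -0.3033] edges [0.1484 0.066  0.1436 0.0756] ang 16.413433017908286 
jar [ 0.6677 -0.1271  0.086 ]
tin [0.6855 0.077  0.072 ]
ga [ 0.7003 -0.043   0.05  ]
gb [ 0.4111 -0.2205  0.05  ]
```

The case spacing (219 mm for 220) and sizes check out: rack yaw about 13.7°, places near (0.437,0.132), (0.463,0.025) and (0.489,-0.082). My tray corners were poor and need redoing. I'm moving over the first case.

Request:
play_rows(series=[{"claw": 1,"x": -30,"y": 27,"z": 2,"twist": 0},{"claw": 1,"x": -65,"y": 58,"z": 4,"twist": 0},{"claw": 1,"x": -100,"y": 90,"z": 6,"twist": 0},{"claw": 1,"x": -137,"y": 124,"z": 10,"twist": 0},{"claw": 1,"x": -137,"y": 124,"z": 10,"twist": 0}])

```text
clock: 0.6
ee_pos: [0.291, 0.4642, 0.2204]
tool_rot: [[0.324, 0.946, 0.001], [0.946, -0.324, -0.006], [-0.005, 0.003, -1.0]]
contact_force: [0.5, 0.3, 0.4]
width: 0.0856
```

Request:
play_rows(series=[{"claw": 1,"x": -30,"y": 27,"z": 2,"twist": 0},{"claw": 1,"x": -65,"y": 58,"z": 4,"twist": 0},{"claw": 1,"x": -100,"y": 90,"z": 6,"twist": 0},{"claw": 1,"x": -137,"y": 124,"z": 10,"twist": 0},{"claw": 1,"x": -137,"y": 124,"z": 10,"twist": 0}])

```text
clock: 1.1
ee_pos: [0.3639, 0.2961, 0.2107]
tool_rot: [[0.325, 0.946, -0.0], [0.946, -0.325, -0.004], [-0.004, 0.001, -1.0]]
contact_force: [0.0, -0.3, 0.1]
width: 0.0853
```

Request:
play_rows(series=[{"claw": 1,"x": -30,"y": 27,"z": 2,"twist": -0.14},{"claw": 1,"x": -65,"y": 58,"z": 4,"twist": -0.28},{"claw": 1,"x": -100,"y": 90,"z": 6,"twist": -0.42},{"claw": 1,"x": -137,"y": 124,"z": 10,"twist": -0.56},{"claw": 1,"x": -137,"y": 124,"z": 10,"twist": -0.56}])

```text
clock: 1.6
ee_pos: [0.4371, 0.1308, 0.2011]
tool_rot: [[-0.237, 0.972, 0.0], [0.972, 0.237, -0.001], [-0.001, -0.0, -1.0]]
contact_force: [-0.4, 0.2, 0.1]
width: 0.0855
```

```bash
cat >> h.py <<'E'
def wim(name=None):
    s=sensors.state(); im=get_image("wrist"); H=np.array(im["hand_eye"]); T=np.eye(4);T[:3,:3]=s["tool_rot"];T[:3,3]=s["ee_pos"]
    C=T@H; im["R"]=C[:3,:3].T; im["t"]=-C[:3,:3].T@C[:3,3]
    if name: cv2.imwrite(f"pics/{name}.png",cv2.resize(im["frame"],(800,600),interpolation=cv2.INTER_CUBIC))
    return im
def ft(n=8):
    a=[]
    for i in range(n):
        s=sensors.state();a.append(np.r_[s["contact_force"],s["ft_torque"],s["tau"]]);get_image("wrist")
    a=np.array(a);print("t",s["clock"],"ee",s["ee_pos"],"w",s["width"]);print("F,T",a[:,:6].mean(0),"sd",a[:,:6].std(0));print("tau",a[:,6:].mean(0),a[:,6:].std(0))
E
python3 - <<'E'
from h import *
import pickle
pickle.dump(wim("w1"),open("w1.pkl","wb"))
ft(5)
E
```

```text
t 1.85 ee [0.4357 0.1352 0.2012] w 0.08514620189362153
F,T [ 0.4172  0.176   0.2553  0.0041 -0.0196 -0.0013] sd [0.3969 1.0592 0.3371 0.059  0.0503 0.0235]
tau [  0.2016 -28.9371   0.6077 -20.9467  -0.0222  -0.0028   0.1796] [1.6149 0.0685 1.6575 0.0933 0.2519 0.0121 0.1718]
```

View pics/w1.png

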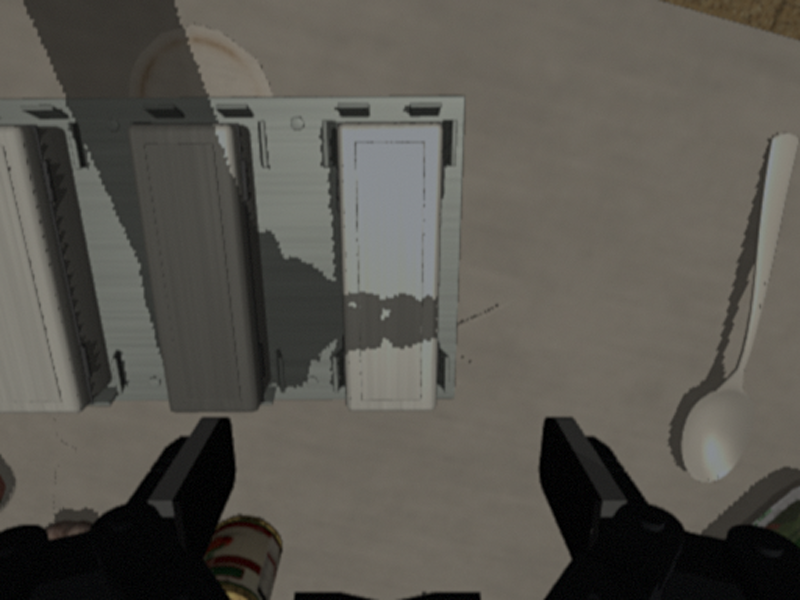

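Case 1's lid spans (339,125), (441,125), (436,409) and (348,409). The tool is aligned with the rack.

```bash
python3 - <<'E'
from h import *
import pickle
im=pickle.load(open("w1.pkl","rb"));g=lambda p:((p[0]+.5)/1.5625-.5,(p[1]+.5)/1.5625-.5)
for n,P,z in(("L",[(348,409),(339,125),(441,125),(436,409)],.05),("M",[(170,410),(132,125),(237,125),(258,410)],.05),("rackcorners",[(464,97),(455,400)],.004)):
    X=np.array([ray(im,*g(p),z)[:2] for p in P]);e=np.roll(X,-1,0)-X
    print(n,X.mean(0),np.linalg.norm(e,axis=1),np.degrees(np.arctan2(e[0,1],e[0,0])),X.tolist())
ft(3)
# tray
t=pickle.load(open("top.pkl","rb"))
c=t["frame"][140:200,345:420];cv2.imwrite("pics/tray.png",cv2.resize(c,None,fx=8,fy=8,interpolation=cv2.INTER_CUBIC))
E
```

```text
L [0.434  0.1334] [0.1648 0.0525 0.1648 0.054 ] -166.05853889901607 [[0.5202191486188633, 0.1274046089608521], [0.36028533561900306, 0.08770214836811749], [0.3478725452949307, 0.1387052788304048], [0.507483588403939, 0.1799306784021513]]
M [0.4597 0.029 ] [0.1654 0.054  0.1654 0.054 ] -167.05806035501493 [[0.5466520228911368, 0.021324915589000792], [0.38545509470882433, -0.015718313352960728], [0.37269132380202896, 0.03672696734170715], [0.5339225206194167, 0.07382682958676492]]
rackcorners [0.4249 0.1769] [0.1991 0.1991] 14.515881993073256 [[0.32855330336053057, 0.15193435420798201], [0.5213001555025059, 0.2018390851150188]]
t 2.0 ee [0.4356 0.1352 0.2013] w 0.08547004930455016
F,T [ 0.2537 -0.7902  0.0746 -0.0019  0.0154  0.0071] sd [0.6944 0.1552 0.1832 0.0313 0.0172 0.0234]
tau [  0.3128 -28.8885   0.8672 -20.9528   0.0218   0.0021  -0.0076] [0.136  0.0171 0.0973 0.0109 0.0078 0.001  0.0008]
```

View pics/tray.png

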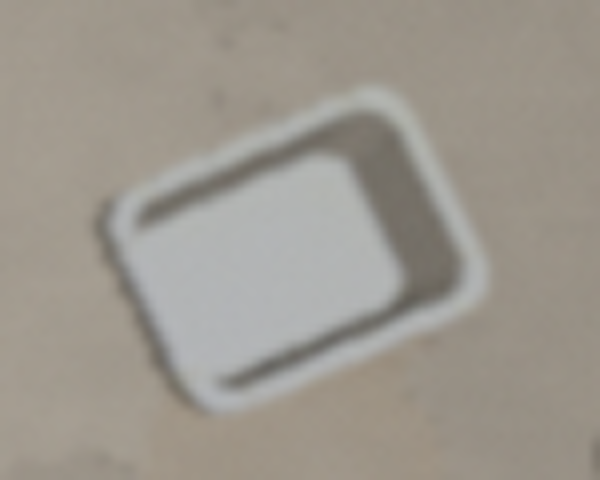

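The tray's outer rim spans (105..490, 85..412) in this crop, so its centre is near (0.598,-0.303). Next is the descent on case 1.

Request:
play_rows(series=[{"claw": 1,"x": -1.5,"y": -1.5,"z": 45,"twist": 0},{"claw": 1,"x": -1.5,"y": -1.5,"z": 95,"twist": 0},{"claw": 1,"x": -1.5,"y": -1.5,"z": 140,"twist": 0},{"claw": 1,"x": -1.5,"y": -1.5,"z": 170,"twist": 0},{"claw": 1,"x": -1.5,"y": -1.5,"z": 189,"twist": 0}])

```text
clock: 2.55
ee_pos: [0.4335, 0.1323, 0.01]
tool_rot: [[-0.239, 0.971, -0.003], [0.971, 0.239, -0.001], [-0.0, -0.003, -1.0]]
contact_force: [0.2, 0.1, -0.2]
width: 0.0854
```

Request:
play_rows(series=[{"claw": 1,"x": 0,"y": 0,"z": 0,"twist": 0},{"claw": -1,"x": 0,"y": 0,"z": 0,"twist": 0},{"claw": -1,"x": 0,"y": 0,"z": 0,"twist": 0},{"claw": -1,"x": 0,"y": 0,"z": 0,"twist": 0},{"claw": -1,"x": 0,"y": 0,"z": 0,"twist": 0}])

```text
clock: 3.05
ee_pos: [0.4361, 0.1325, 0.0138]
tool_rot: [[-0.238, 0.971, 0.003], [0.971, 0.238, 0.001], [0.001, 0.003, -1.0]]
contact_force: [-0.8, -0.4, 6.6]
width: 0.0552
```

Request:
play_rows(series=[{"claw": -1,"x": 0,"y": 0,"z": 0,"twist": 0},{"claw": -1,"x": 0,"y": 0,"z": 0,"twist": 0},{"claw": -1,"x": 0,"y": 0,"z": 0,"twist": 0},{"claw": -1,"x": 0,"y": 0,"z": 0,"twist": 0}])

```text
clock: 3.45
ee_pos: [0.4361, 0.1325, 0.0138]
tool_rot: [[-0.238, 0.971, 0.003], [0.971, 0.238, 0.001], [0.001, 0.003, -1.0]]
contact_force: [-1.7, -0.3, 7.1]
width: 0.0554
```

Request:
play_rows(series=[{"claw": -1,"x": 0,"y": 0,"z": -20,"twist": 0},{"claw": -1,"x": 0,"y": 0,"z": -60,"twist": 0},{"claw": -1,"x": 0,"y": 0,"z": -100,"twist": 0},{"claw": -1,"x": 0,"y": 0,"z": -120,"twist": 0},{"claw": -1,"x": 0,"y": 0,"z": -120,"twist": 0}])

```text
clock: 3.95
ee_pos: [0.4368, 0.1326, 0.1353]
tool_rot: [[-0.238, 0.971, 0.007], [0.971, 0.238, 0.003], [0.002, 0.007, -1.0]]
contact_force: [-0.0, -0.4, -3.8]
width: 0.0553
```

```bash
python3 -c "
from h import *
ft(6)"
```

```text
t 4.2 ee [0.4337 0.1314 0.1307] w 0.054997320528110745
F,T [-0.1585 -0.1946 -3.8306  0.0105  0.0059  0.0006] sd [0.4746 0.2657 0.3758 0.0481 0.0237 0.0293]
tau [ -0.0027 -34.0682   1.2872 -19.4634   0.0201   0.0348  -0.0097] [0.0186 0.3505 0.0405 0.345  0.0152 0.1294 0.0158]
```

Request:
play_rows(series=[{"claw": -1,"x": 0,"y": 15,"z": 0,"twist": 0},{"claw": -1,"x": 0,"y": 50,"z": 0,"twist": 0},{"claw": -1,"x": 0,"y": 90,"z": 0,"twist": 0},{"claw": -1,"x": 0,"y": 90,"z": 0,"twist": 0},{"claw": -1,"x": 0,"y": 90,"z": 0,"twist": 0}])

```text
clock: 4.75
ee_pos: [0.5221, 0.153, 0.1306]
tool_rot: [[-0.238, 0.971, -0.003], [0.971, 0.238, -0.001], [-0.001, -0.003, -1.0]]
contact_force: [-0.3, -0.1, -3.4]
width: 0.0551
```

```bash
python3 -c "
from h import *
ft(6)"
```

```text
t 5.0 ee [0.5213 0.153  0.132 ] w 0.05547542672991692
F,T [-0.1125 -0.5512 -3.1927  0.0085  0.011  -0.0168] sd [0.4812 0.7067 0.4659 0.0318 0.0226 0.0251]
tau [  0.0153 -41.5243   2.0646 -20.5787   0.0063  -0.0153   0.0006] [0.0032 0.0824 0.0193 0.4595 0.0027 0.0527 0.0016]
```

Request:
play_rows(series=[{"claw": -1,"x": 0,"y": -15,"z": 0,"twist": 0},{"claw": -1,"x": 0,"y": -50,"z": 0,"twist": 0},{"claw": -1,"x": 0,"y": -90,"z": 0,"twist": 0},{"claw": -1,"x": 0,"y": -90,"z": 0,"twist": 0},{"claw": -1,"x": 0,"y": -90,"z": 0,"twist": 0}])

```text
clock: 5.55
ee_pos: [0.4342, 0.1318, 0.1327]
tool_rot: [[-0.238, 0.971, 0.001], [0.971, 0.238, 0.001], [0.001, 0.001, -1.0]]
contact_force: [0.6, -0.2, -3.5]
width: 0.0551
```

```bash
python3 -c "
from h import *
ft(6)"
```

```text
t 5.8 ee [0.436  0.1322 0.1325] w 0.05521076680719352
F,T [ 0.0856  0.0178 -3.1305 -0.0084  0.047  -0.0092] sd [0.4339 0.5815 0.3232 0.043  0.0363 0.0243]
tau [ -0.0079 -33.2692   1.2216 -18.4658   0.0101   0.0254  -0.0007] [0.0076 0.0474 0.0102 0.5035 0.0023 0.064  0.0019]
```

Request:
play_rows(series=[{"claw": -1,"x": 0,"y": 50,"z": 0,"twist": 0},{"claw": -1,"x": 0,"y": 0,"z": 0,"twist": 0},{"claw": -1,"x": 0,"y": 50,"z": 0,"twist": 0},{"claw": -1,"x": 0,"y": 50,"z": 0,"twist": 0},{"claw": -1,"x": 0,"y": 0,"z": 0,"twist": 0}])

```text
clock: 6.35
ee_pos: [0.4435, 0.1349, 0.134]
tool_rot: [[-0.237, 0.971, 0.012], [0.971, 0.237, 0.003], [0.0, 0.013, -1.0]]
contact_force: [-0.0, 0.8, -1.0]
width: 0.0556
```

```bash
python3 -c "
from h import *
ft(10)"
```

```text
t 6.8 ee [0.4372 0.1327 0.1333] w 0.05542534241373724
F,T [-1.1008 -0.2312 -3.0635 -0.046   0.2091  0.0058] sd [4.2535 1.5934 1.4331 0.1193 0.3786 0.0351]
tau [  0.0976 -31.7463   1.3398 -20.8533   0.0205  -0.4103   0.014 ] [0.8027 3.2508 0.2553 7.291  0.0387 1.291  0.1132]
```

Request:
play_rows(series=[{"claw": -1,"x": 0,"y": -40,"z": 0,"twist": 0},{"claw": -1,"x": 0,"y": 0,"z": 0,"twist": 0},{"claw": -1,"x": 0,"y": 40,"z": 0,"twist": 0},{"claw": -1,"x": 0,"y": 0,"z": 0,"twist": 0},{"claw": -1,"x": 0,"y": 0,"z": 0,"twist": 0}])

```text
clock: 7.35
ee_pos: [0.4318, 0.1307, 0.1304]
tool_rot: [[-0.238, 0.971, -0.007], [0.971, 0.238, -0.003], [-0.001, -0.008, -1.0]]
contact_force: [-1.0, 0.2, -4.8]
width: 0.0552
```

```bash
python3 -c "
from h import *
ft(10)"
```

```text
t 7.8 ee [0.4355 0.1321 0.1326] w 0.055446063237872587
F,T [ 0.0655 -0.1743 -3.3306  0.0229 -0.0834 -0.0036] sd [0.5638 0.528  0.6477 0.0327 0.0375 0.0312]
tau [ -0.0558 -32.6619   1.2391 -18.9019   0.006    0.0893  -0.0102] [0.1237 0.175  0.0664 0.7633 0.0055 0.1209 0.0239]
```

```bash
python3 -c "
from h import *
ft(10)"
```

```text
t 8.3 ee [0.435  0.1319 0.1323] w 0.05492818342173133
F,T [ 0.0394 -0.1144 -3.0603  0.0299 -0.0955  0.0069] sd [0.5581 0.6522 0.5935 0.0302 0.0268 0.0217]
tau [  0.0018 -32.7582   1.2722 -18.905    0.0053   0.0967   0.    ] [0.0008 0.0029 0.0006 0.0197 0.0002 0.0027 0.    ]
```

Request:
play_rows(series=[{"claw": -1,"x": 0,"y": 40,"z": 0,"twist": 0},{"claw": -1,"x": 0,"y": 0,"z": 0,"twist": 0},{"claw": -1,"x": 0,"y": -40,"z": 0,"twist": 0},{"claw": -1,"x": 0,"y": 0,"z": 0,"twist": 0},{"claw": -1,"x": 0,"y": 0,"z": 0,"twist": 0}])

```text
clock: 8.85
ee_pos: [0.4351, 0.1317, 0.1313]
tool_rot: [[-0.238, 0.971, 0.0], [0.971, 0.238, -0.0], [-0.0, 0.0, -1.0]]
contact_force: [1.5, 0.8, -0.8]
width: 0.055
```

Request:
play_rows(series=[{"claw": -1,"x": 0,"y": 0,"z": 0,"twist": 0},{"claw": -1,"x": 0,"y": 0,"z": 0,"twist": 0},{"claw": -1,"x": 0,"y": 0,"z": 0,"twist": 0}])

```text
clock: 9.15
ee_pos: [0.435, 0.132, 0.1325]
tool_rot: [[-0.238, 0.971, -0.0], [0.971, 0.238, 0.0], [0.0, -0.0, -1.0]]
contact_force: [-0.3, 0.2, -3.2]
width: 0.0552
```

```bash
python3 -c "
from h import *
ft(12)"
```

```text
t 9.7 ee [0.435  0.1319 0.1323] w 0.055235631553196905
F,T [ 0.22   -0.0623 -3.3185 -0.0145  0.0797  0.0015] sd [0.5492 0.5555 0.3469 0.0299 0.0235 0.037 ]
tau [ -0.0009 -32.8968   1.3069 -19.0839   0.0144  -0.0952  -0.0002] [0.001  0.0257 0.001  0.0162 0.0001 0.0017 0.0001]
```

The lengthwise moment flipped between -0.096 and +0.080 N·m at the same pose, with tau6 going from +0.097 to -0.095. That matches a ball of about 0.16 kg at ±63 mm. I'll check that the case itself hasn't slipped in the grip.

```bash
python3 - <<'E'
from h import *
import pickle
pickle.dump(wim("w2"),open("w2.pkl","wb"))
E
```

```text
(no output)
```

View pics/w2.png

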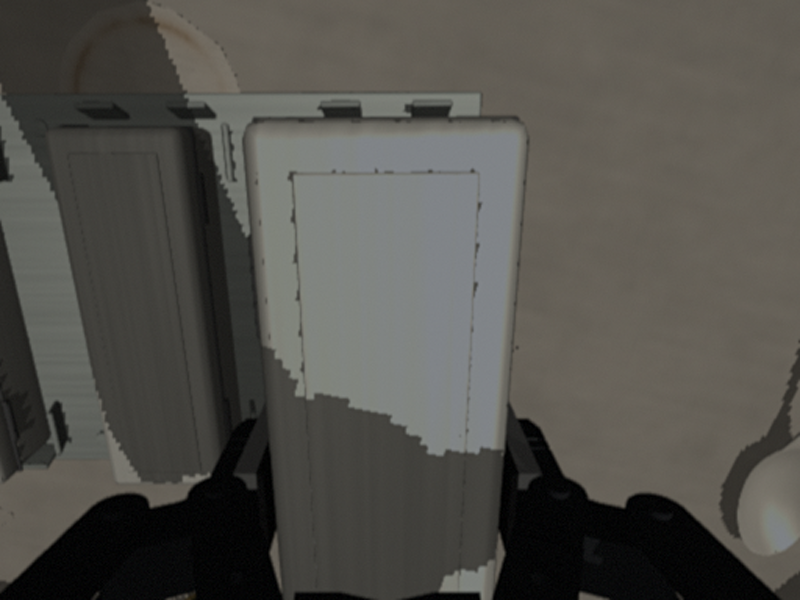

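The held case spans its near end at (246,125)-(527,125). Next I compare that with the expected position.

```bash
python3 - <<'E'
from h import *
import pickle
im=pickle.load(open("w2.pkl","rb"));s=sensors.state();R=np.array(s["tool_rot"]);p=np.array(s["ee_pos"])
a=np.array(pickle.load(open("w1.pkl","rb"))["t"])
for dy in(-.075,-.08,-.085,-.09,-.095):
    print(dy,[proj(im,p+R@[x,dy,-.0365])*1.5625 for x in(-.028,.028)])
E
```

```text
-0.075 [array([236.1227, 176.5387]), array([530.1514, 176.3187])]
-0.08 [array([233.6813, 149.1263]), array([532.4495, 148.9348])]
-0.085 [array([231.1598, 120.8152]), array([534.8227, 120.6541])]
-0.09 [array([228.5543,  91.5605]), array([537.275 ,  91.4319])]
-0.095 [array([225.8604,  61.3141]), array([539.8103,  61.2205])]
```

The near end sits at -85 mm as expected, so there is no slip. The ball is rolling, case 1 is the rattling one, and the other two haven't been touched. I'll carry it gently to the tray.

Request:
play_rows(series=[{"claw": -1,"x": -8,"y": 1,"z": -2,"twist": 0},{"claw": -1,"x": -24,"y": 3,"z": -5,"twist": 0},{"claw": -1,"x": -48,"y": 6,"z": -8,"twist": 0},{"claw": -1,"x": -76,"y": 9,"z": -10,"twist": 0},{"claw": -1,"x": -105,"y": 12.5,"z": -10,"twist": 0}])

```text
clock: 10.3
ee_pos: [0.4727, 0.0315, 0.1428]
tool_rot: [[-0.238, 0.971, 0.001], [0.971, 0.238, 0.0], [-0.0, 0.001, -1.0]]
contact_force: [1.4, 0.3, -3.3]
width: 0.0553
```

Request:
play_rows(series=[{"claw": -1,"x": -29,"y": 3.5,"z": 0,"twist": 0},{"claw": -1,"x": -58,"y": 7,"z": 0,"twist": 0},{"claw": -1,"x": -87,"y": 10.5,"z": 0,"twist": 0},{"claw": -1,"x": -116,"y": 14,"z": 0,"twist": 0},{"claw": -1,"x": -145,"y": 17,"z": 0,"twist": 0}])

```text
clock: 10.8
ee_pos: [0.5234, -0.1058, 0.1424]
tool_rot: [[-0.238, 0.971, 0.0], [0.971, 0.238, -0.0], [-0.0, 0.0, -1.0]]
contact_force: [-0.2, 0.5, -3.0]
width: 0.0553
```

Request:
play_rows(series=[{"claw": -1,"x": -28,"y": 3.5,"z": 0,"twist": 0},{"claw": -1,"x": -56,"y": 7,"z": 0,"twist": 0},{"claw": -1,"x": -84,"y": 10,"z": 0,"twist": 0},{"claw": -1,"x": -112,"y": 13,"z": 0,"twist": 0},{"claw": -1,"x": -140,"y": 16.5,"z": 0,"twist": 0}])

```text
clock: 11.3
ee_pos: [0.5724, -0.2378, 0.1422]
tool_rot: [[-0.238, 0.971, -0.0], [0.971, 0.238, -0.0], [-0.0, -0.0, -1.0]]
contact_force: [0.0, -0.1, -2.8]
width: 0.0552
```

Request:
play_rows(series=[{"claw": -1,"x": -26,"y": 3,"z": 0,"twist": 0},{"claw": -1,"x": -46,"y": 5.5,"z": 0,"twist": 0},{"claw": -1,"x": -60,"y": 7.5,"z": 0,"twist": 0},{"claw": -1,"x": -68,"y": 8.5,"z": 0,"twist": 0},{"claw": -1,"x": -71,"y": 9,"z": 0,"twist": 0}])

```text
clock: 11.8
ee_pos: [0.5979, -0.3034, 0.142]
tool_rot: [[-0.237, 0.971, -0.001], [0.971, 0.237, 0.0], [0.0, -0.0, -1.0]]
contact_force: [-0.5, 0.5, -3.7]
width: 0.055
```

Request:
play_rows(series=[{"claw": -1,"x": 0,"y": 0,"z": 0,"twist": 0},{"claw": -1,"x": 0,"y": 0,"z": 0,"twist": 0},{"claw": -1,"x": 0,"y": 0,"z": 0,"twist": 0},{"claw": -1,"x": 0,"y": 0,"z": 0,"twist": 0},{"claw": -1,"x": 0,"y": 0,"z": 0,"twist": 0}])

```text
clock: 12.3
ee_pos: [0.5981, -0.3023, 0.1423]
tool_rot: [[-0.238, 0.971, 0.0], [0.971, 0.238, 0.0], [0.0, 0.0, -1.0]]
contact_force: [-0.5, 0.1, -3.8]
width: 0.0551
```

```bash
python3 - <<'E'
from h import *
import pickle
t=pickle.load(open("top.pkl","rb"))
for c in((297.5,249),(301,248)): print("tray",ray(t,(c[0]+.5)/8-.5+345,(c[1]+.5)/8-.5+140,.045))
ft(8)
s=get_image("scene");cv2.imwrite("pics/s2.png",cv2.resize(s["frame"],(800,600),interpolation=cv2.INTER_CUBIC))
print(sensors.state()["tool_rot"])
E
```

```text
tray [ 0.5971 -0.3004  0.045 ]
tray [ 0.5975 -0.3019  0.045 ]
t 12.65 ee [ 0.5981 -0.3028  0.1423] w 0.05505563694863575
F,T [-0.0084 -0.1761 -3.4186  0.0017  0.0965  0.0015] sd [0.423  0.4614 0.619  0.0213 0.0249 0.0329]
tau [ -0.0458 -53.4148   5.2018 -22.417   -0.045   -0.0699   0.0001] [0.0144 0.0148 0.0126 0.0069 0.0011 0.0008 0.    ]
[[-0.2379  0.9713 -0.    ]
 [ 0.9713  0.2379  0.0001]
 [ 0.0001 -0.     -1.    ]]
```

View pics/s2.png

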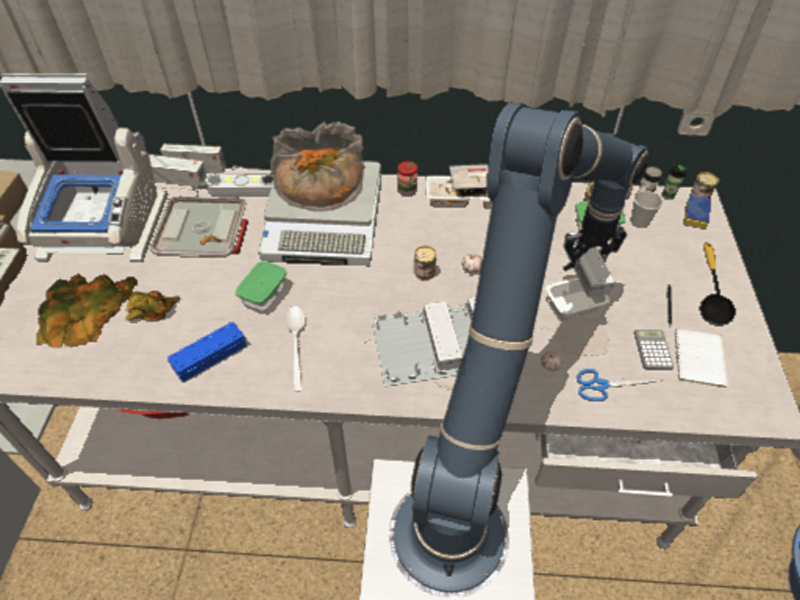

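The case is held over the tray at (590,270), place 1 is empty and the middle case sits in place. The tin and garlic haven't moved. The tool is level and within 2 mm of the measured tray centre, so I'm handing in.

```bash
python3 -c "
from cell import manip
print(manip.hand_in())"
```

```text
the job is handed in; nothing more can be done
None
```

I handed the job in with the rattling case held over the tray; I shook only that one case. It is the case at the rack's +y end. I left the other two cases untouched in their places, so I take them to be silent from the task text, not from testing them.

- **Why this case:** After opposite shakes the lengthwise wrist moment flipped at the same pose, from -0.096 to +0.080 N·m. The joint-6 torque flipped with it, from +0.097 to -0.095. That fits a ball of about 0.15 kg, at the low end of your range, going from end to end. The first three gentle readings showed almost nothing; the difference only appeared after sharper shakes.
- **No slip:** The wrist picture taken after the shakes put the case's end at -85 mm from the grip, where it should be. The case had not shifted in the gripper.
- **Final pose:** The tool is level at (0.598, -0.303, 0.142), within about 2 mm of the measured tray centre. The case's underside is about 85 mm above the tray rim, and readings were steady at about 12.7 s.
- **Not fully seen:** In the last scene picture the middle case, the printed tin and one garlic bulb were in place. The arm hid the jar and part of the third case. The path carried the case above everything.
- **Contact:** The wrist read about 7 N while gripping, well under the limit; it was likely the fingertips touching the rack plate.

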